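# Dial in the cash box combination and press its release

### The job

Unlock the cash box on the desk without gripping anything. With a fingertip, push the tabs of each of its two lid wheels clockwise (seen from above), click by click, until the tab with the steel stud stands at the arrow on the lid beside that wheel, never clicking past it; then press the release button fully down and let it come up again. Don't lift or shift the box, and leave everything else on the desk and lid where it is.

Things in the scene. Friction and masses are not known exactly. Their poses are not given: they have to be found in the camera images.
- cash_box: loose steel cash box, about 3 kg, 204 x 304 mm, flat lid top 80 mm above its origin (centre of its underside, on the desk). Its x axis points from the button side to the arrow side, y towards the left wheel, z up. Must stay in place
- left_wheel (a joint): left wheel's turn in rad: 0 = stud tab at its arrow, growing clockwise seen from above. A sprung detent clicks every 1.047 rad: past half a click it snaps on to the next, short of that it falls back; about 2.5 N at a tab's end turns it. Starts one to three clicks short of 0; at each click one tab points to the box's -x side (very rarely a wheel starts balanced between two clicks). Stop at -3.9
- right_wheel (a joint): right wheel's turn in rad: 0 = stud tab at its arrow, growing clockwise seen from above. A sprung detent clicks every 1.047 rad: past half a click it snaps on to the next, short of that it falls back; about 2.5 N at a tab's end turns it. Starts one to three clicks short of 0; at each click one tab points to the box's -x side (very rarely a wheel starts balanced between two clicks). Stop at -3.9
- left_wheel_axis (a point): point on the left wheel's upright axis at the hub's top, 20 mm above the lid, at x 10, y 70 mm of the box; axes as the box. Wheel: black hub of radius 20 mm with six radial tabs every 60 degrees, each 8 mm wide, reaching 46 mm from the axis, 4 to 19 mm above the lid; one tab carries an upright steel stud (15 mm across)
- right_wheel_axis (a point): the same for the right wheel (alike), at x 10, y -70 mm of the box
- left_wheel_stud (a point): centre of the top of the stud on the left wheel's stud tab, 28 mm above the lid, 37 mm from the axis; turns with the wheel
- right_wheel_stud (a point): the same for the right wheel
- left_wheel_pointer (a point): top of the tip of the left wheel's arrow: a fixed steel arrow head 10 mm high on the lid, on the +x side of the wheel, 58 mm from its axis, pointing at the axis
- right_wheel_pointer (a point): the same for the right wheel
- release (a joint): release button on the lid, round steel cap of radius 12 mm in a dark housing, at x -72, y 0 mm of the box. Value in m: 0 up, 0.006 fully down; springs back up by itself; about 5 N presses it fully down, pressed straight down
- release_top (a point): centre of the button's top face; moves with it
- eraser: bystander: white eraser 45 x 20 x 12 mm lying on the lid's left arrow-side corner; origin under its centre
- clip_tin: bystander: round paper-clip tin, 41 mm across, 18 mm high, on the lid between the two arrows; origin under its centre
- mug: bystander: white mug, 80 mm across, 92 mm high, on the desk; origin under its centre
- stapler: bystander: stapler 140 mm long, 50 mm high; origin under its centre
- tape_roll: bystander: roll of tape lying flat, 90 mm across, 24 mm high; origin under its centre
- calculator: bystander: calculator 150 x 100 x 20 mm; origin under its centre
- marker: bystander: marker pen 128 mm long, 16 mm high, lying on the desk along the button side of the box; origin under its centre

How it is judged:
By the outcome, as a careful person would: the job done as asked, in the order asked, and still so for the second after the job is handed in, with the robot touching nothing.
It also fails if it takes over 58 s, if anything falls off the work surface, if the arm or the gripper's body presses on something with over 40 N, if the wrist force passes 120 N, or if a joint passes its speed limit or range.

### The arm

A 7-joint arm with a two-finger parallel gripper is mounted at the origin on the work surface. World frame = base frame: x ahead of the robot, y to its left, z up, the work surface at z = 0. Lengths are in m, angles in rad, forces in N, time in s.
With the tool pointing down it reaches from about 0.4 to 0.85 m from the base axis. Payload 10.4 kg.
Tool frame: the origin (TCP) lies on the centre line of the jaws, within the pads' length; the fingertips stand 22 mm ahead of it and the grasp point (between the pads) lies 3 mm ahead of it; z points along the fingers, y is the direction in which the jaws open and shut (so a half turn about z gives the same grasp; the last joint's range is limited). The gripper opens to 85 mm and grips with 20 to 120 N. Pads are 22 mm wide; open, the fingers measure 114 mm over their backs; the gripper's body (76 mm by 85 mm) begins 54 mm behind the grasp point. The pads swing forward as they close: fully open they stand 13 mm farther back than shut.
Start: joints at [-0.023, 0.332, -0.065, 1.46, 0.022, 1.35, -0.088], TCP at [0.625, 0, 0.253] pointing down, gripper open.
Joint ranges: [-2.6, 2.6], [-0.5, 2.12], [-1.47, 1.34], [0.16, 2.42], [-1.27, 4.41], [0.06, 2.06], [-2.6, 2.6]. Speed limits (rad/s): [2.22, 2.22, 2.79, 2.79, 3.14, 3.14, 3.14].

### API

Orientations are given as a unit quaternion [x, y, z, w].
In Python, from workcell import manip gives the robot as it stands. The module is installed in compiled form; this text tells all that it offers.
- The arm moves only by the shell command python3 -m crank 'ROWS' [FORCE]. ROWS is JSON, a list of rows, each a list of 3 entries, a list of its own where there are three numbers: the opening, from -1 (shut) to 1 (fully open), then the shift along the tool's x, y, z normalised to -1 to 1, where 1 is 80 mm, then the turn, a rotation vector about the tool's x, y, z normalised to -1 to 1, where 1 is pi/4 rad. In form: [[jaw, [tx, ty, tz], [ax, ay, az]], ...]. A call has exactly 5 rows; each row shifts and turns the commanded pose from where the row before left it, along the tool's axes as they then stand; what a row does not reach is not made up. A row lasts 1/10 s, in which the tool goes at most 50 mm and 8.59 degrees, less where a joint would pass 70% of its speed; a pose out of reach is approached as far as the arm can. A call with a number of a shift or a turn outside -1 to 1 is refused whole. A call with a gripper value outside its range is refused whole. The fingers move at their own pace and stop on an object; FORCE is the grip in N (left out, the last holds). Time passes only in rows, so rows that do not move let the fingers close, or fill a call up. It gives the time, the measured TCP pose, the force and the opening at its end, in the units of the state.
- manip.get_obs(): the state, without advancing time (a new reading comes with each control period).
- manip.camera(name): name is "scene" or "side" or "wrist"; returns the picture (384x512x3 uint8, blue, green, red); there is no depth.
- manip.camera_info(name): a dict with "K" (3x3 intrinsics, pixels), "camera_from_world" (4x4, takes a point from world to camera coordinates); the wrist camera has in their place "mount" (4x4, takes a point from camera to tool coordinates, whose origin is the TCP and whose axes are the flange's). Camera axes: x right, y down, z forward; pixel columns grow to the right and rows downward; lengths in m; the calibration is good to about 2 mm. A picture is of the moment at which its call begins: read the wrist's pose just before it. camera_info takes no time and is no camera call.
- manip.hand_in(): hands the job in, once; it reports no verdict.
The state is a dict: "clock": time; "joint_pos": joint angles; "joint_velocities": joint speeds; "tau": joint torques, N m; "position": TCP position; "ee_rot": TCP orientation; "ft_force": force on the tool from outside, world axes, zero at the start; "torque": the same for the moment, N m; "grip_width": opening from 0.0 (shut) to 1.0 (fully open).
Only numpy, scipy, OpenCV 4.12 (cv2) and the standard library are available. Lean on these libraries where they do the work, as an engineer would, in place of code of your own. Each camera call takes 0.05 s, during which the arm holds its last target.

## Working session

There is one attempt and no reset: what is moved stays moved. The work goes in short steps, Python scripts to look and compute and a shell command to move; the robot and the scene stay as the last step left them, time stands still between calls to the robot, and variables do not carry over. Pictures are saved under pics/ and viewed, and the job is handed in when it is done.

```bash
ls; mkdir -p pics; python3 - <<'E'
from workcell import manip
import cv2,numpy as np
np.set_printoptions(precision=4,suppress=True)
o=manip.get_obs();print(o)
for n in ["scene","side","wrist"]:
    im=manip.camera(n);cv2.imwrite(f"pics/{n}0.png",im)
    print(n,{k:np.array(v) for k,v in manip.camera_info(n).items()})
E
```

```text
pics
{'clock': 0.0, 'joint_pos': array([-0.0226,  0.3328, -0.0647,  1.461 ,  0.0216,  1.3499, -0.0885]), 'joint_velocities': array([-0.002 , -0.0001, -0.0014,  0.0014, -0.0014, -0.0004,  0.0014]), 'tau': array([  0.0005, -62.545 ,   0.0497, -39.161 ,   0.0164,   0.0098,
        -0.    ]), 'position': array([0.6247, 0.    , 0.2525]), 'ee_rot': array([ 0.7071,  0.7071, -0.0005, -0.0005]), 'ft_force': array([-0.3079,  0.7719,  0.7476]), 'torque': array([-0.0296, -0.0087, -0.0025]), 'grip_width': 0.9992956013884707}
scene {'K': array([[401.7801,   0.    , 255.9108],
       [  0.    , 401.7801, 193.762 ],
       [  0.    ,   0.    ,   1.    ]]), 'camera_from_world': array([[-0.5738,  0.8189,  0.012 ,  0.3048],
       [ 0.7059,  0.502 , -0.4997, -0.3596],
       [-0.4152, -0.2782, -0.8661,  1.6849],
       [ 0.    ,  0.    ,  0.    ,  1.    ]])}
side {'K': array([[350.4022,   0.    , 249.9607],
       [  0.    , 350.4022, 190.3537],
       [  0.    ,   0.    ,   1.    ]]), 'camera_from_world': array([[ 0.9734, -0.2289,  0.0141, -0.5458],
       [-0.1195, -0.5587, -0.8207,  0.1561],
       [ 0.1957,  0.7972, -0.5712,  0.8551],
       [ 0.    ,  0.    ,  0.    ,  1.    ]])}
wrist {'K': array([[345.967 ,   0.    , 253.7711],
       [  0.    , 345.967 , 192.863 ],
       [  0.    ,   0.    ,   1.    ]]), 'mount': array([[-0.0003, -0.965 , -0.2622,  0.067 ],
       [ 1.    , -0.0003,  0.    , -0.0007],
       [-0.0001, -0.2622,  0.965 , -0.1209],
       [ 0.    ,  0.    ,  0.    ,  1.    ]])}
```

View pics/scene0.png

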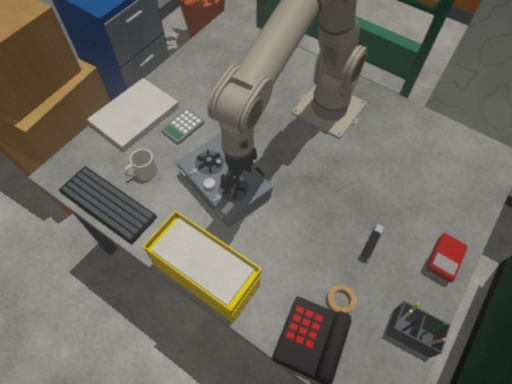

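View pics/side0.png

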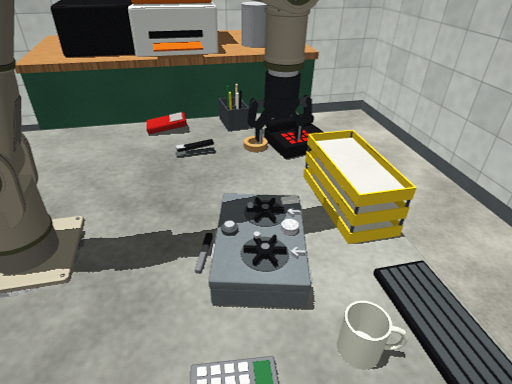

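View pics/wrist0.png

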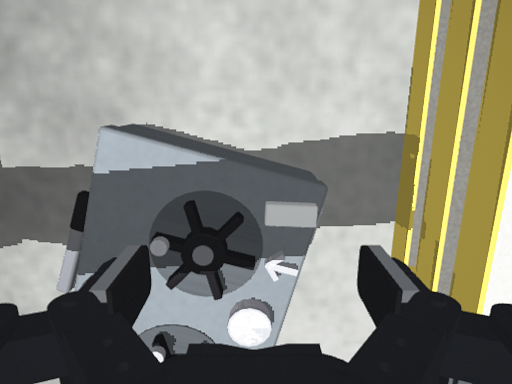

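```bash
python3 - <<'E'
import cv2
a=cv2.imread("pics/side0.png")[180:315,190:325];cv2.imwrite("pics/s0c.png",cv2.resize(a,None,fx=4.4,fy=4.4,interpolation=cv2.INTER_CUBIC))
a=cv2.imread("pics/wrist0.png")[110:384,50:340];cv2.imwrite("pics/w0c.png",cv2.resize(a,None,fx=2,fy=2,interpolation=cv2.INTER_CUBIC))
E
```

```text
(no output)
```

View pics/s0c.png

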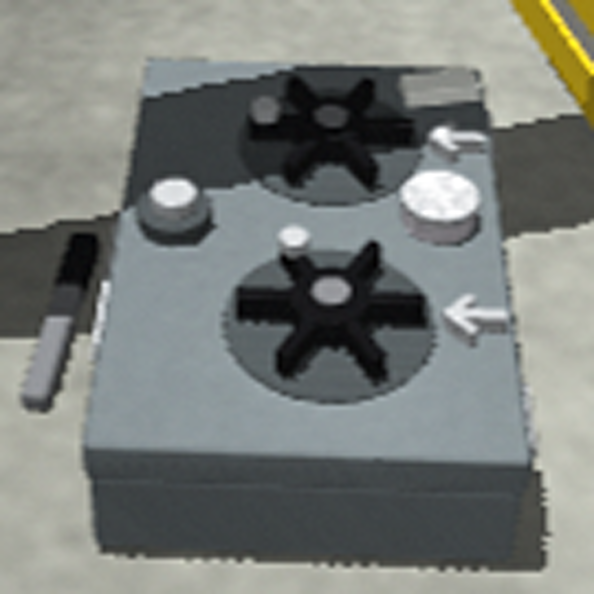

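View pics/w0c.png

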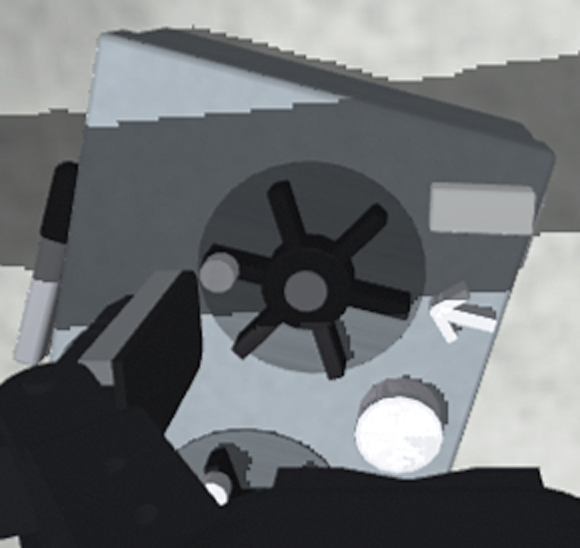

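```bash
cat > h.py <<'E'
import numpy as np,cv2
from scipy.spatial.transform import Rotation as R
from scipy.optimize import least_squares
from workcell import manip
np.set_printoptions(precision=4,suppress=True)
def proj(cam,P,obs=None):
    ci=manip.camera_info(cam);K=np.array(ci['K'])
    if cam=='wrist':
        T=np.eye(4);T[:3,:3]=R.from_quat(obs['ee_rot']).as_matrix();T[:3,3]=obs['position']
        M=np.linalg.inv(T@np.array(ci['mount']))
    else: M=np.array(ci['camera_from_world'])
    c=M[:3,:3]@P+M[:3,3];p=K@c;return p[:2]/p[2]
def stud(side,n): # n clicks short
    a=n*np.pi/3
    return np.array([.010+.037*np.cos(a),.07*side+.037*np.sin(a),.108])
def bw(q,p):
    c,s=np.cos(q[2]),np.sin(q[2]);return np.array([q[0]+c*p[0]-s*p[1],q[1]+s*p[0]+c*p[1],p[2]])
def fit(meas,obs):
    f=lambda q:np.concatenate([proj(c,bw(q,np.array(p)),obs)-uv for c,p,uv in meas])
    r=least_squares(f,[.6,.0,-.2],loss='soft_l1',f_scale=1.);return r.x,f(r.x).reshape(-1,2)
LH=[.01,.07,.1];RH=[.01,-.07,.1];LA=[.068,.07,.09];RA=[.068,-.07,.09]
E
python3 - <<'E'
from h import *
obs=manip.get_obs()
s=lambda u,v:np.array([190+(u+.5)/4.4-.5,180+(v+.5)/4.4-.5])
w=lambda u,v:np.array([50+u/2,110+v/2])
B=[-.072,0,.0]
m=[('side',LH,s(330,115)),('side',RH,s(331,290)),('side',stud(1,3),s(265,106)),('side',stud(-1,2),s(294,233)),('side',LA,s(428,131)),('side',RA,s(443,312)),
('wrist',LH,w(306,290)),('wrist',stud(1,3),w(219,271)),('wrist',LA,w(432,310))]
for sub in (m,m[:6],m[6:]):
    q,r=fit(sub,obs);print(q);print(r)
q,_=fit(m,obs)
for z in (.09,.095,.1,.105,.11): print(z,(proj('side',bw(q,np.array([-.072,0,z])))-[190,180])*4.4)
for c in [(.102,.152),(.102,-.152),(-.102,.152),(-.102,-.152)]:
  print(c,(proj('side',bw(q,np.array([*c,.08])))-[190,180])*4.4,(proj('wrist',bw(q,np.array([*c,.08])),obs)-[50,110])*2)
E
```

```text
[ 0.5523 -0.1265 -0.2697]
[[-0.4797  0.4972]
 [-1.0684  0.5907]
 [-0.684  -0.5767]
 [-0.8553  0.3485]
 [ 0.5458  0.8891]
 [ 0.3365  0.0044]
 [ 0.4916 -1.2887]
 [-0.7302  1.4649]
 [ 1.8141 -0.3061]]
[ 0.5536 -0.1257 -0.2639]
[[-0.2389  0.2155]
 [-0.4126  0.2286]
 [-0.4288 -0.804 ]
 [-0.2933  0.0422]
 [ 0.7528  0.5212]
 [ 0.9458 -0.4716]]
[ 0.5505 -0.1256 -0.292 ]
[[ 0.0538 -1.5183]
 [-0.9864  0.3433]
 [ 0.9954  0.7325]]
0.09 [169.1708 205.8386]
0.095 [168.9715 198.5913]
0.1 [168.7708 191.2927]
0.105 [168.5687 183.9423]
0.11 [168.3651 176.5395]
(0.102, 0.152) [476.7831  65.0412] [561.2717 153.1658]
(0.102, -0.152) [527.5126 459.746 ] [382.6554 671.1376]
(-0.102, 0.152) [142.736   53.7129] [97.3248 26.842 ]
(-0.102, -0.152) [ 73.12   441.6003] [  9.4692 591.3113]
```

```bash
python3 -m crank '[[-1,[0,0,0],[0,0,0.1717]],[-1,[0,0,0],[0,0,0.1717]],[-1,[0,0,0],[0,0,0]],[-1,[0,0,0],[0,0,0]],[-1,[0,0,0],[0,0,0]]]' 20; cat >> h.py <<'E'
def see(tag,crop=True):
    im=manip.camera('side');
    a=im[150:315,190:325+30];cv2.imwrite(f"pics/{tag}.png",cv2.resize(a,None,fx=3.6,fy=3.6,interpolation=cv2.INTER_CUBIC))
def boxtcp(q,o):
    d=o['position'][:2]-q[:2];c,s=np.cos(q[2]),np.sin(q[2])
    return np.array([c*d[0]+s*d[1],-s*d[0]+c*d[1],o['position'][2]])
def delta(q,target,o):
    # target in box coords (x,y,z world): returns tool-frame shift in units of 80mm
    w=bw(q,np.array(target))
    return R.from_quat(o['ee_rot']).as_matrix().T@(w-o['position'])/.08
E
python3 - <<'E'
from h import *
o=manip.get_obs();print(o['clock'],o['position'],R.from_quat(o['ee_rot']).as_matrix(),o['grip_width'],o['ft_force'])
im=manip.camera('wrist');cv2.imwrite('pics/w1.png',im)
im=manip.camera('side');cv2.imwrite('pics/s1.png',im)
E
```

```text
clock: 0.65
position: [0.625, 0.0, 0.2532]
ee_rot: [0.795, 0.607, -0.0, -0.0]
ft_force: [-0.2, -0.1, -0.3]
grip_width: 0.147
0.65 [0.625  0.     0.2532] [[ 0.2634  0.9647 -0.0001]
 [ 0.9647 -0.2634 -0.    ]
 [-0.     -0.0001 -1.    ]] 0.14689659713105138 [-0.1772 -0.1216 -0.2825]
```

View pics/w1.png

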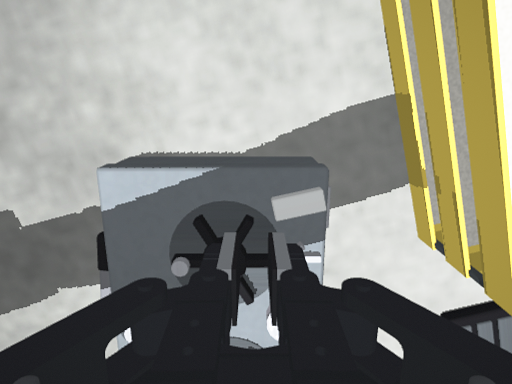

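View pics/s1.png

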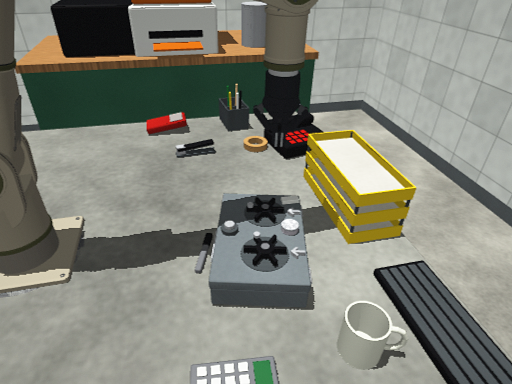

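```bash
python3 - <<'E'
from h import *
q=[.5523,-.1265,-.2697]
o=manip.get_obs();print(boxtcp(q,o),delta(q,[-.040,.050,.17],o))
E
```

```text
[0.0364 0.1413 0.2533] [-1.1394 -0.9566  1.0409]
```

```bash
python3 -m crank '[[-1,[-0.38,-0.32,0],[0,0,0]],[-1,[-0.38,-0.32,0],[0,0,0]],[-1,[-0.38,-0.317,0],[0,0,0]],[-1,[0,0,0.52],[0,0,0]],[-1,[0,0,0.52],[0,0,0]]]' 
python3 - <<'E'
from h import *
q=[.5523,-.1265,-.2697]
o=manip.get_obs();print(o['grip_width'],o['ft_force'],boxtcp(q,o))
im=manip.camera('wrist');cv2.imwrite('pics/w2.png',im)
see('s2')
for z in (0,.022): print((proj('side',o['position']-[0,0,z])-[190,150])*3.6)
E
```

```text
clock: 1.25
position: [0.5272, -0.0685, 0.1708]
ee_rot: [0.796, 0.605, 0.002, 0.001]
ft_force: [1.0, 0.7, -1.0]
grip_width: -0.0
-0.00011429287035904765 [ 0.9628  0.6552 -0.9803] [-0.0396  0.0492  0.1708]
[193.0987 131.525 ]
[192.9691 159.5587]
```

View pics/w2.png

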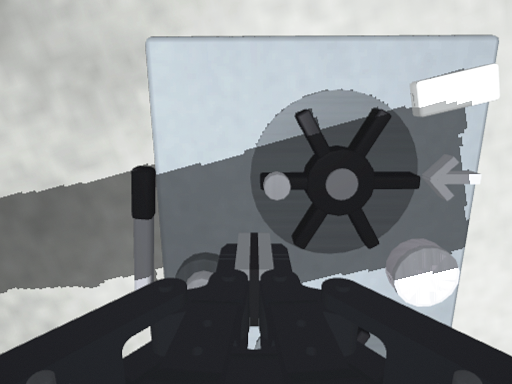

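View pics/s2.png

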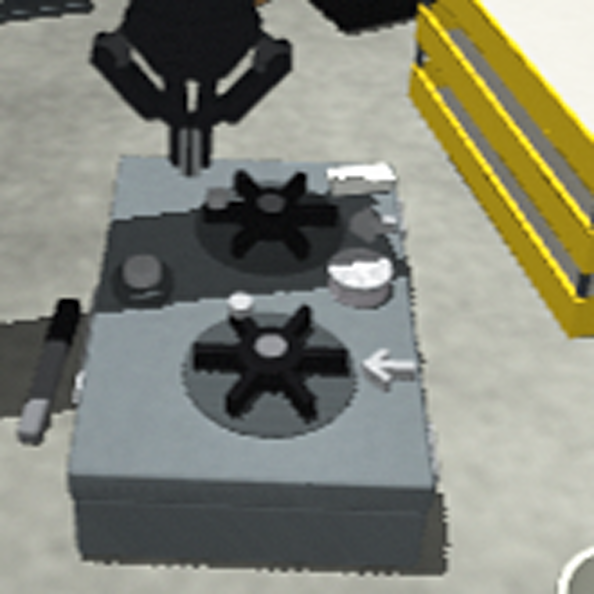

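```bash
python3 - <<'E'
import cv2
a=cv2.imread("pics/w2.png")[20:300,135:505];cv2.imwrite("pics/w2c.png",cv2.resize(a,None,fx=2.1,fy=2.1,interpolation=cv2.INTER_CUBIC))
E
```

```text
(no output)
```

View pics/w2c.png

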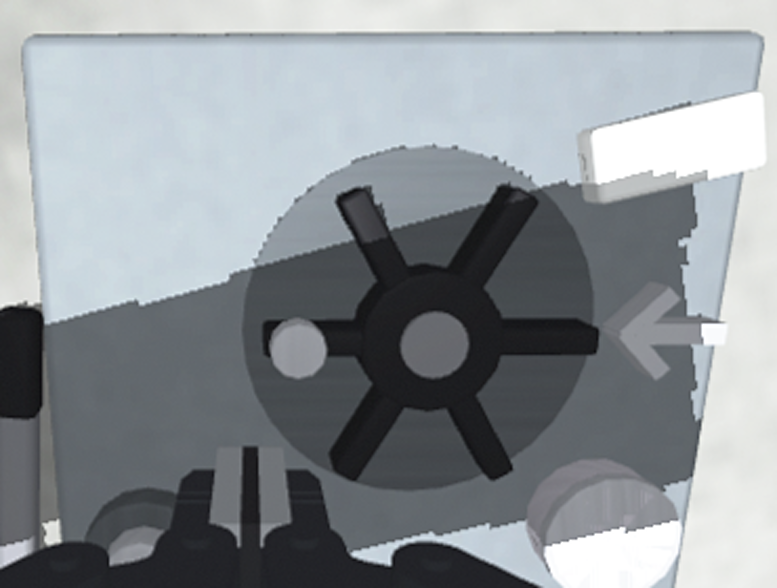

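```bash
python3 - <<'E'
from h import *
o=manip.get_obs()
w=lambda u,v:np.array([135+(u+.5)/2.1-.5,20+(v+.5)/2.1-.5])
s=lambda u,v:np.array([190+(u+.5)/4.4-.5,180+(v+.5)/4.4-.5])
m=[('wrist',LH,w(434,345)),('wrist',stud(1,3),w(298,349)),('wrist',LA,w(610,333)),('wrist',[-.102,.152,.08],w(22,35)),('wrist',[.102,.152,.08],w(768,31))]
m2=[('side',LH,s(330,115)),('side',RH,s(331,290)),('side',stud(1,3),s(265,106)),('side',stud(-1,2),s(294,233)),('side',LA,s(428,131)),('side',RA,s(443,312))]
for mm in (m,m+m2):
  q,r=fit(mm,o);print(q);print(r)
  print(boxtcp(q,o),delta(q,[-.034,.048,.108],o))
E
```

```text
[ 0.5474 -0.1255 -0.2524]
[[-0.1327  1.1046]
 [-1.4269  3.8371]
 [12.2492  1.1999]
 [-8.8804 -1.5184]
 [ 9.1498 -6.9025]]
[-0.0374  0.0503  0.1656] [-0.0262  0.0491  0.72  ]
[ 0.5484 -0.1256 -0.2461]
[[ 0.8602  0.8143]
 [-0.4107  3.9622]
 [13.2972  0.3026]
 [-8.7323 -0.4291]
 [ 9.4271 -8.3861]
 [-2.7818  0.4256]
 [-2.1779  0.5476]
 [-3.0063 -0.4344]
 [-2.2792  0.4309]
 [-1.7783  0.4768]
 [-0.8106 -0.4913]]
[-0.0381  0.0504  0.1656] [-0.0275  0.0577  0.7199]
```

```bash
python3 - <<'E'
from h import *
o=manip.get_obs();print(o['clock'],o['position'],o['ee_rot'])
o['position']=np.array([.5272,-.0685,.1708]);o['ee_rot']=np.array([.796,.605,.002,.001])
w=lambda u,v:np.array([135+(u+.5)/2.1-.5,20+(v+.5)/2.1-.5])
s=lambda u,v:np.array([190+(u+.5)/4.4-.5,180+(v+.5)/4.4-.5])
m=[('wrist',LH,w(434,345)),('wrist',stud(1,3),w(298,349)),('wrist',LA,w(610,333)),('wrist',[-.102,.152,.08],w(22,35)),('wrist',[.102,.152,.08],w(768,31))]
m2=[('side',LH,s(330,115)),('side',RH,s(331,290)),('side',stud(1,3),s(265,106)),('side',stud(-1,2),s(294,233)),('side',LA,s(428,131)),('side',RA,s(443,312))]
for mm in (m,m+m2):
  q,r=fit(mm,o);print(q);print(r)
E
python3 - <<'E'
from h import *
o=manip.get_obs();im=manip.camera('wrist');cv2.imwrite('pics/w3.png',im);print(o['position'],o['ee_rot'],manip.get_obs()['position'])
a=im[20:300,135:505];cv2.imwrite("pics/w3c.png",cv2.resize(a,None,fx=2.1,fy=2.1,interpolation=cv2.INTER_CUBIC))
E
```

```text
1.35 [ 0.5237 -0.0675  0.1656] [ 0.7955  0.6059 -0.0031 -0.0026]
[ 0.5516 -0.1273 -0.2655]
[[-1.0741  0.015 ]
 [-0.1514  1.9994]
 [ 7.7119  1.1505]
 [-3.3678 -0.6942]
 [ 2.2426 -0.7591]]
[ 0.5519 -0.1272 -0.2638]
[[-0.761  -0.1708]
 [ 0.1641  1.9198]
 [ 8.0441  0.8092]
 [-3.2999 -0.5287]
 [ 2.3816 -1.2722]
 [-0.7397  0.6875]
 [-0.9806  0.8587]
 [-0.9598 -0.3342]
 [-0.8644  0.6277]
 [ 0.2974  0.9959]
 [ 0.4381  0.1609]]
[ 0.5237 -0.0675  0.1656] [ 0.7955  0.6059 -0.0031 -0.0026] [ 0.5255 -0.0674  0.1688]
```

View pics/w3c.png

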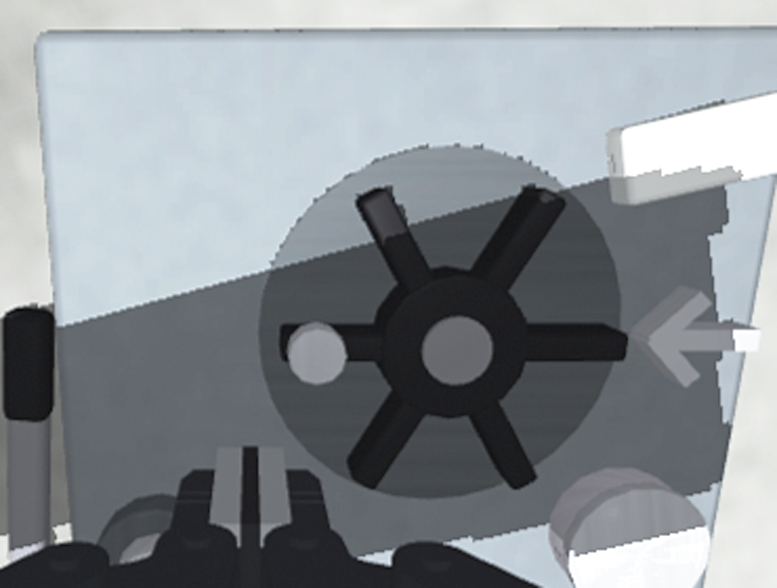

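```bash
python3 - <<'E'
from h import *
q=[.5518,-.1271,-.2655]
o=manip.get_obs();print(o['position'],boxtcp(q,o),delta(q,[-.034,.048,.13],o),(R.from_quat(o['ee_rot']).inv()*R.from_quat([np.sin((np.pi/2+.2655)/2),0,0,0]+np.array([0,0,0,0])+[0,0,0,1e-9])).as_rotvec() if 0 else '')
# yaw error of tool vs box: tool y in box = +x
print(np.arctan2(*R.from_quat(o['ee_rot']).as_matrix()[[1,0],1]))
E
```

```text
[ 0.5255 -0.0674  0.1688] [-0.041   0.0507  0.1688] [-0.0335  0.0901  0.4842] 
-0.2687645857229881
```

```bash
python3 -m crank '[[-1,[-0.02,0.04,0.12],[0,0,0]],[-1,[-0.01,0.03,0.12],[0,0,0]],[-1,[0,0,0.12],[0,0,0]],[-1,[0,0,0.12],[0,0,0]],[-1,[0,0,0],[0,0,0]]]' 
python3 -m crank '[[-1,[0,0,0],[0,0,0]],[-1,[0,0,0],[0,0,0]],[-1,[0,0,0],[0,0,0]],[-1,[0,0,0],[0,0,0]],[-1,[0,0,0],[0,0,0]]]' 
python3 - <<'E'
from h import *
q=[.5518,-.1271,-.2655]
o=manip.get_obs();print(o['grip_width'],o['ft_force'],boxtcp(q,o),delta(q,[-.034,.048,.109],o))
im=manip.camera('wrist')
a=im[20:300,105:475];cv2.imwrite("pics/w4c.png",cv2.resize(a,None,fx=2.1,fy=2.1,interpolation=cv2.INTER_CUBIC))
for z in (0,.022): print((proj('side',o['position']-[0,0,z])-[190,150])*3.6)
for p in (LH,stud(1,3),LA): print((proj('wrist',bw(q,np.array(p)),o)-[105,20])*2.1)
see('s4')
E
```

```text
clock: 1.9
position: [0.5309, -0.0711, 0.1303]
ee_rot: [0.796, 0.606, -0.001, -0.001]
ft_force: [-0.4, -1.2, 0.3]
grip_width: -0.002
clock: 2.4
position: [0.5318, -0.0713, 0.1319]
ee_rot: [0.796, 0.606, 0.0, 0.0]
ft_force: [-0.1, 0.3, -0.2]
grip_width: 0.003
0.0029914871699891297 [-0.0522  0.3226 -0.2066] [-0.034   0.0486  0.1319] [-0.0077 -0.0006  0.2866]
[200.5937 182.0767]
[200.3551 208.6548]
[516.3504 379.1417]
[349.4934 390.8054]
[754.027 365.831]
```

View pics/w4c.png

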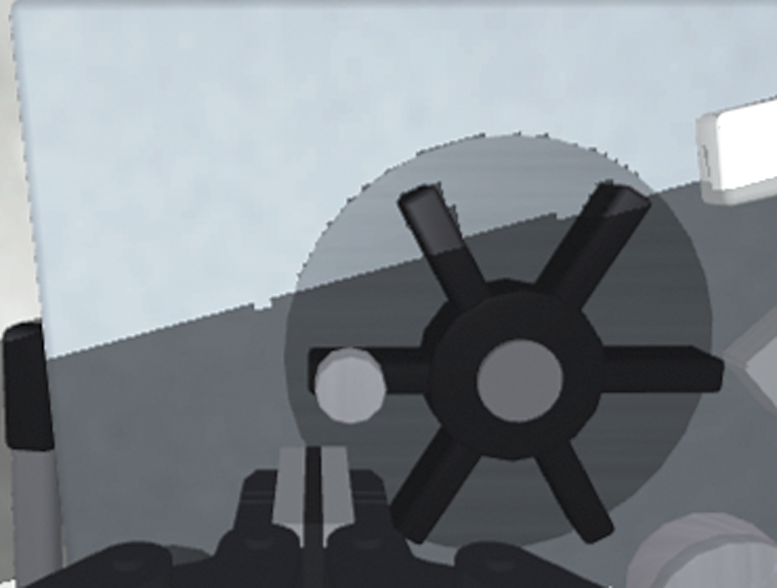

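View pics/s4.png

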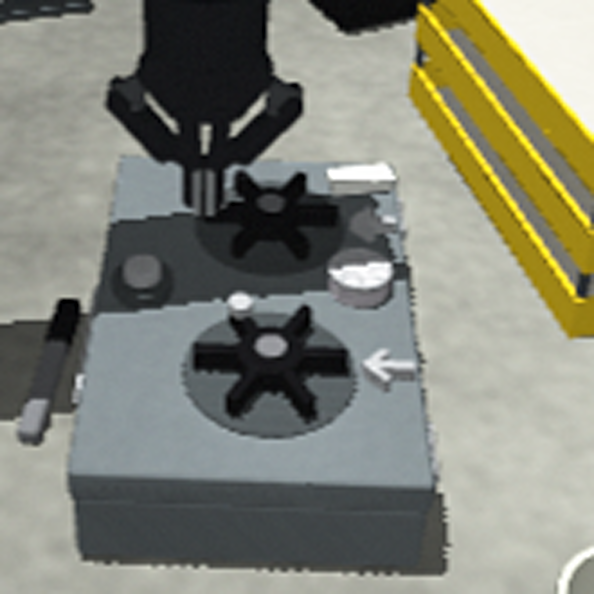

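```bash
python3 -m crank '[[-1,[0,0,0.07],[0,0,0]],[-1,[0,0,0.07],[0,0,0]],[-1,[0,0,0.07],[0,0,0]],[-1,[0,0,0.07],[0,0,0]],[-1,[0,0,0],[0,0,0]]]' 
python3 - <<'E'
from h import *
q=[.5518,-.1271,-.2655]
o=manip.get_obs();print(o['grip_width'],o['ft_force'],boxtcp(q,o),delta(q,[-.034,.087,.109],o))
see('s5')
print((proj('side',o['position']-[0,0,.022])-[190,150])*3.6)
E
```

```text
clock: 3.0
position: [0.5311, -0.0712, 0.1082]
ee_rot: [0.796, 0.606, -0.001, -0.001]
ft_force: [-0.7, 0.2, 1.1]
grip_width: 0.0
6.985138253149151e-05 [-0.6653  0.2306  1.0593] [-0.0346  0.0485  0.1082] [ 0.4816  0.006  -0.0098]
[199.0889 236.5037]
```

View pics/s5.png

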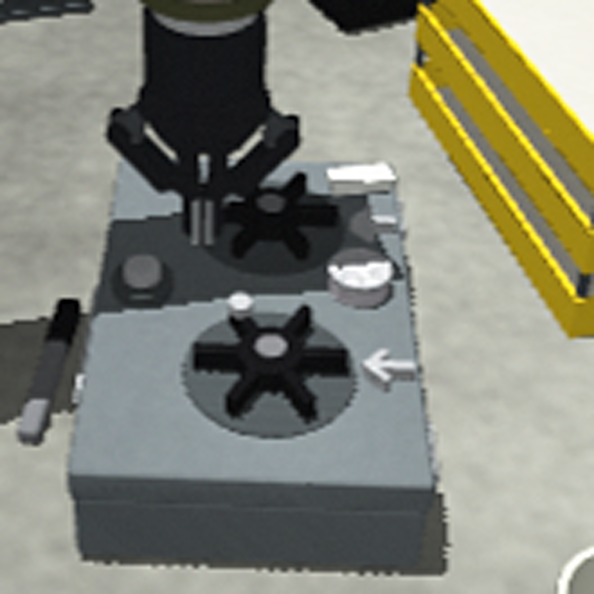

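```bash
python3 -m crank '[[-1,[0.06,0,0],[0,0,0]],[-1,[0.06,0,0],[0,0,0]],[-1,[0.06,0,0],[0,0,0]],[-1,[0.06,0,0],[0,0,0]],[-1,[0.06,0,0],[0,0,0]]]' 
python3 -m crank '[[-1,[0.06,0,0],[0,0,0]],[-1,[0.06,0,0],[0,0,0]],[-1,[0.06,0,0],[0,0,0]],[-1,[0,0,0],[0,0,0]],[-1,[0,0,0],[0,0,0]]]' 
python3 - <<'E'
from h import *
q=[.5518,-.1271,-.2655]
o=manip.get_obs();print(o['grip_width'],o['ft_force'],boxtcp(q,o))
see('s6')
im=manip.camera('wrist');cv2.imwrite("pics/w6.png",im)
E
```

```text
clock: 3.55
position: [0.5386, -0.0473, 0.1096]
ee_rot: [0.796, 0.606, 0.0, 0.0]
ft_force: [-1.1, 0.1, 0.6]
grip_width: 0.001
clock: 4.05
position: [0.5419, -0.0344, 0.1093]
ee_rot: [0.796, 0.606, -0.0, 0.0]
ft_force: [0.7, -0.7, 0.2]
grip_width: -0.003
-0.0025976302569570625 [ 0.6645 -0.6612  0.1932] [-0.0339  0.0869  0.1093]
```

View pics/s6.png

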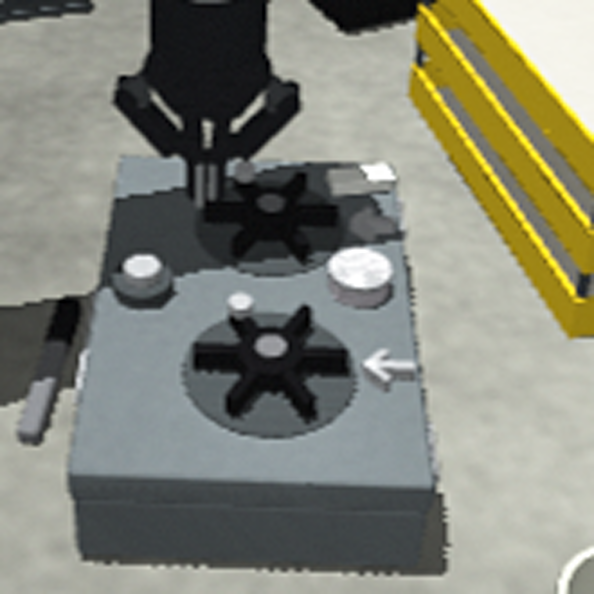

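View pics/w6.png

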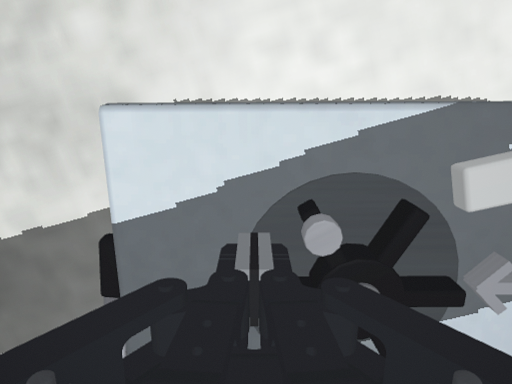

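```bash
python3 -m crank '[[-1,[0,-0.16,0],[0,0,0]],[-1,[0,-0.17,0],[0,0,0]],[-1,[-0.16,0,0],[0,0,0]],[-1,[-0.16,0,0],[0,0,0]],[-1,[-0.16,0,0],[0,0,0]]]' 
python3 -m crank '[[-1,[0,0,0],[0,0,0]],[-1,[0,0.11,0],[0,0,0]],[-1,[0,0.11,0],[0,0,0]],[-1,[0,0.11,0],[0,0,0]],[-1,[0,0,0],[0,0,0]]]' 
python3 - <<'E'
from h import *
q=[.5518,-.1271,-.2655]
o=manip.get_obs();print(o['grip_width'],o['ft_force'],boxtcp(q,o))
see('s7')
E
```

```text
clock: 4.65
position: [0.5062, -0.066, 0.1095]
ee_rot: [0.796, 0.605, 0.0, 0.0]
ft_force: [-0.5, -1.2, -0.6]
grip_width: 0.0
clock: 5.15
position: [0.5331, -0.0712, 0.1092]
ee_rot: [0.796, 0.606, 0.0, 0.0]
ft_force: [0.5, 1.0, -0.7]
grip_width: 0.004
0.004009756935457882 [ 0.4877  1.0411 -0.6725] [-0.0327  0.049   0.1092]
```

View pics/s7.png

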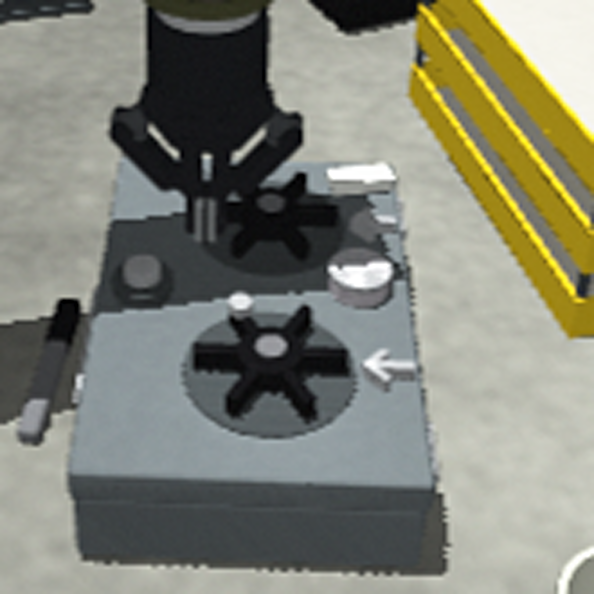

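```bash
python3 -m crank '[[-1,[0.06,0,0],[0,0,0]],[-1,[0.06,0,0],[0,0,0]],[-1,[0.06,0,0],[0,0,0]],[-1,[0.06,0,0],[0,0,0]],[-1,[0.06,0,0],[0,0,0]]]' 
python3 -m crank '[[-1,[0.06,0,0],[0,0,0]],[-1,[0.06,0,0],[0,0,0]],[-1,[0.06,0,0],[0,0,0]],[-1,[0,0,0],[0,0,0]],[-1,[0,0,0],[0,0,0]]]' 
python3 - <<'E'
from h import *
q=[.5518,-.1271,-.2655]
o=manip.get_obs();print(o['grip_width'],o['ft_force'],boxtcp(q,o))
see('s8')
im=manip.camera('wrist');cv2.imwrite("pics/w8.png",im)
E
```

```text
clock: 5.7
position: [0.5383, -0.0476, 0.1094]
ee_rot: [0.796, 0.606, 0.0, 0.0]
ft_force: [-0.5, -1.3, 0.4]
grip_width: -0.001
clock: 6.2
position: [0.5419, -0.0342, 0.1093]
ee_rot: [0.796, 0.606, 0.0, -0.0]
ft_force: [0.0, -0.3, -0.6]
grip_width: -0.001
-0.0013728749100311707 [ 0.0029 -0.302  -0.6083] [-0.0339  0.0871  0.1093]
```

View pics/s8.png

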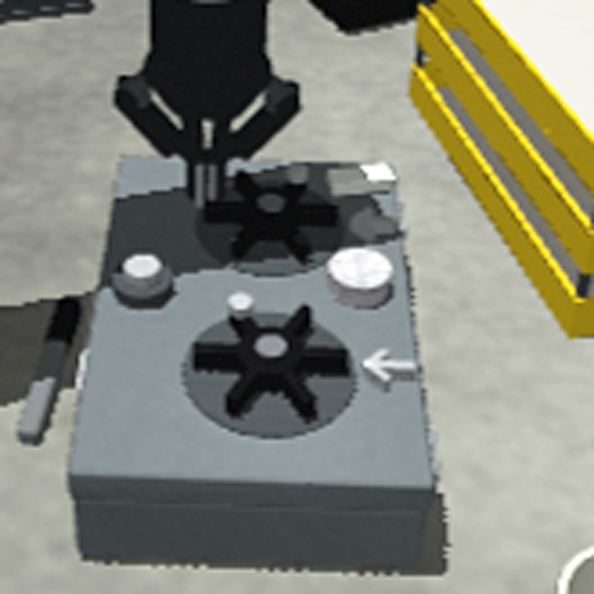

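View pics/w8.png

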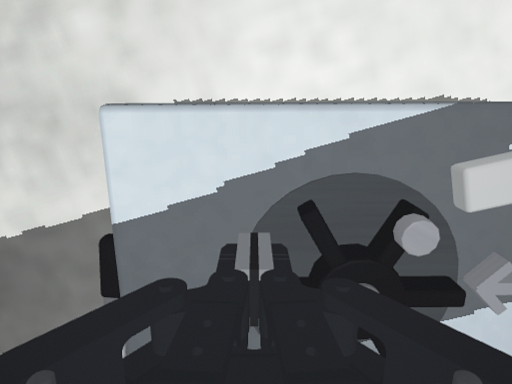

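The left stud now stands at 60° (wrist pixel (416,235)), one click short of the arrow. I'll repeat the same stroke once.

```bash
python3 -m crank '[[-1,[0,-0.16,0],[0,0,0]],[-1,[0,-0.17,0],[0,0,0]],[-1,[-0.16,0,0],[0,0,0]],[-1,[-0.16,0,0],[0,0,0]],[-1,[-0.16,0,0],[0,0,0]]]' 
python3 -m crank '[[-1,[0,0,0],[0,0,0]],[-1,[0,0.11,0],[0,0,0]],[-1,[0,0.11,0],[0,0,0]],[-1,[0,0.11,0],[0,0,0]],[-1,[0,0,0],[0,0,0]]]' 
```

```text
clock: 6.8
position: [0.5062, -0.066, 0.1095]
ee_rot: [0.796, 0.605, 0.0, 0.0]
ft_force: [0.8, 0.7, -0.1]
grip_width: -0.001
clock: 7.3
position: [0.5331, -0.0713, 0.1092]
ee_rot: [0.796, 0.606, 0.0, 0.0]
ft_force: [0.0, 0.3, -0.2]
grip_width: 0.004
```

```bash
python3 -m crank '[[-1,[0.06,0,0],[0,0,0]],[-1,[0.06,0,0],[0,0,0]],[-1,[0.06,0,0],[0,0,0]],[-1,[0.06,0,0],[0,0,0]],[-1,[0.06,0,0],[0,0,0]]]' 
python3 -m crank '[[-1,[0.06,0,0],[0,0,0]],[-1,[0.06,0,0],[0,0,0]],[-1,[0.06,0,0],[0,0,0]],[-1,[0,0,0],[0,0,0]],[-1,[0,0,0],[0,0,0]]]' 
python3 - <<'E'
from h import *
q=[.5518,-.1271,-.2655]
o=manip.get_obs();print(o['grip_width'],o['ft_force'],boxtcp(q,o))
see('s9')
im=manip.camera('wrist');cv2.imwrite("pics/w9.png",im)
E
```

```text
clock: 7.8
position: [0.5382, -0.0475, 0.1094]
ee_rot: [0.796, 0.606, 0.0, 0.0]
ft_force: [-0.6, -0.9, 0.5]
grip_width: -0.004
clock: 8.3
position: [0.5419, -0.0342, 0.1093]
ee_rot: [0.796, 0.606, 0.0, 0.0]
ft_force: [0.1, -0.6, -0.6]
grip_width: -0.003
-0.003389958445170538 [ 0.0939 -0.6096 -0.59  ] [-0.0339  0.0871  0.1093]
```

View pics/s9.png

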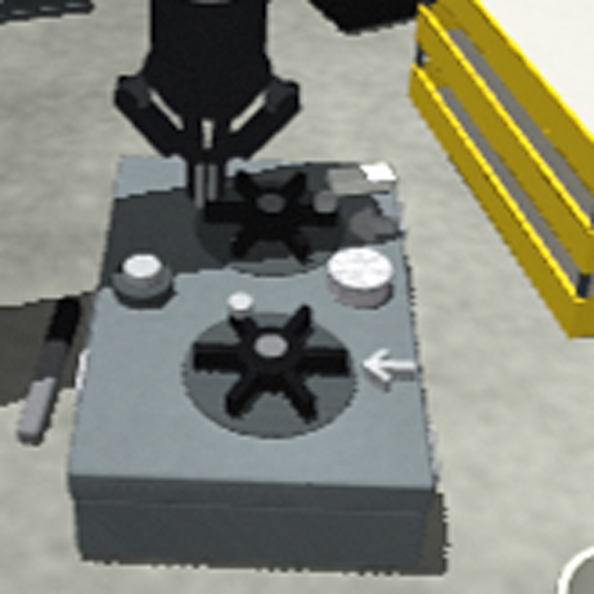

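View pics/w9.png

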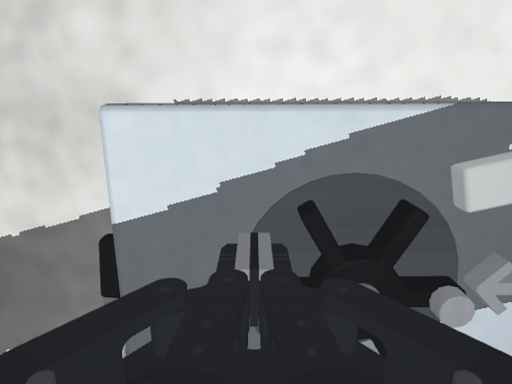

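```bash
python3 -m crank '[[-1,[0,-0.16,0],[0,0,0]],[-1,[0,-0.17,0],[0,0,0]],[-1,[0,0,-0.2],[0,0,0]],[-1,[0,0,-0.2],[0,0,0]],[-1,[0,0,-0.2],[0,0,0]]]' 
python3 -m crank '[[-1,[-0.3,0,0],[0,0,0]],[-1,[-0.4,0,0],[0,0,0]],[-1,[-0.4,0,0],[0,0,0]],[-1,[-0.4,0,0],[0,0,0]],[-1,[-0.3,0,0],[0,0,0]]]' 
python3 -m crank '[[-1,[-0.22,0,0],[0,0,0]],[-1,[-0.22,0,0],[0,0,0]],[-1,[0,0.16,0],[0,0,0]],[-1,[0,0.17,0],[0,0,0]],[-1,[0,0,0],[0,0,0]]]' 
python3 - <<'E'
from h import *
q=[.5518,-.1271,-.2655]
o=manip.get_obs();im=manip.camera('wrist');cv2.imwrite("pics/w10.png",im)
print(o['ft_force'],boxtcp(q,o),delta(q,[-.034,-.092,.109],o))
see('s10')
for p in (RH,stud(-1,2)):print(proj('wrist',bw(q,np.array(p)),o))
E
```

```text
clock: 8.9
position: [0.5163, -0.0275, 0.1579]
ee_rot: [0.796, 0.605, -0.0, -0.0]
ft_force: [-1.1, 0.3, 0.2]
grip_width: -0.005
clock: 9.4
position: [0.4772, -0.1684, 0.1575]
ee_rot: [0.796, 0.605, -0.0, 0.0]
ft_force: [0.7, 0.2, -0.2]
grip_width: 0.002
clock: 9.9
position: [0.495, -0.2074, 0.1573]
ee_rot: [0.796, 0.605, 0.0, 0.0]
ft_force: [0.3, -0.6, -0.7]
grip_width: -0.0
[ 0.3318 -0.5887 -0.6775] [-0.0337 -0.0924  0.1573] [ 0.0051 -0.0038  0.6038]
[337.5427 185.0993]
[307.0861 124.9881]
```

View pics/s10.png

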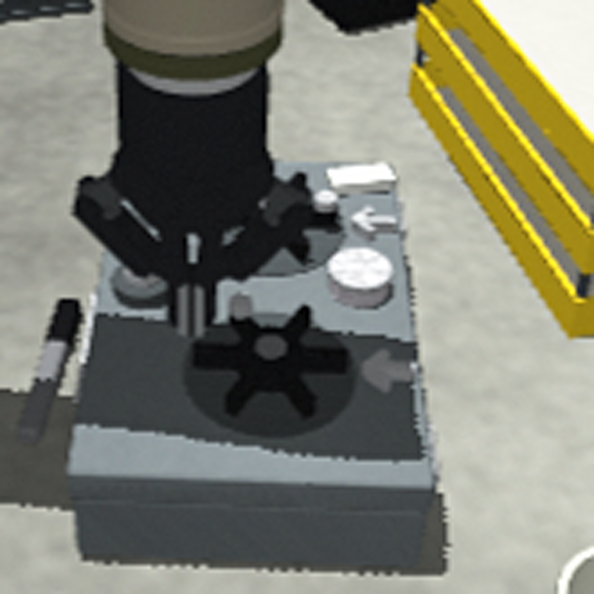

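View pics/w10.png

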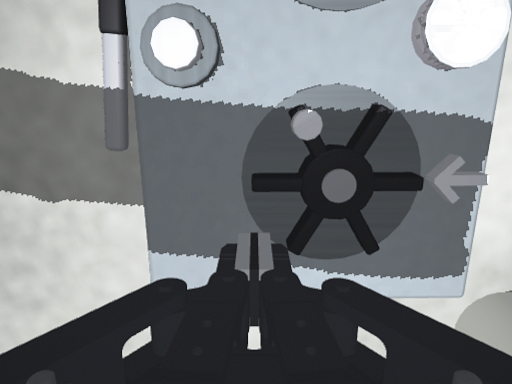

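```bash
python3 -m crank '[[-1,[0,0,0.15],[0,0,0]],[-1,[0,0,0.15],[0,0,0]],[-1,[0,0,0.15],[0,0,0]],[-1,[0,0,0.1],[0,0,0]],[-1,[0,0,0.05],[0,0,0]]]' 
python3 -m crank '[[-1,[0.06,0,0],[0,0,0]],[-1,[0.06,0,0],[0,0,0]],[-1,[0.06,0,0],[0,0,0]],[-1,[0.06,0,0],[0,0,0]],[-1,[0.06,0,0],[0,0,0]]]' 
python3 -m crank '[[-1,[0.06,0,0],[0,0,0]],[-1,[0.06,0,0],[0,0,0]],[-1,[0.06,0,0],[0,0,0]],[-1,[0,0,0],[0,0,0]],[-1,[0,0,0],[0,0,0]]]' 
python3 - <<'E'
from h import *
q=[.5518,-.1271,-.2655]
o=manip.get_obs();im=manip.camera('wrist');cv2.imwrite("pics/w11.png",im)
print(o['ft_force'],boxtcp(q,o))
E
```

```text
clock: 10.5
position: [0.4935, -0.2068, 0.1079]
ee_rot: [0.796, 0.606, -0.0, -0.001]
ft_force: [0.1, 0.4, -0.8]
grip_width: -0.002
clock: 11.0
position: [0.5012, -0.1834, 0.1098]
ee_rot: [0.796, 0.606, 0.0, 0.0]
ft_force: [0.0, -1.2, 0.0]
grip_width: -0.002
clock: 11.5
position: [0.5045, -0.1698, 0.1093]
ee_rot: [0.796, 0.606, 0.0, 0.0]
ft_force: [0.9, -0.4, 0.4]
grip_width: -0.002
[ 0.8642 -0.3942  0.4372] [-0.0345 -0.0537  0.1093]
```

View pics/w11.png

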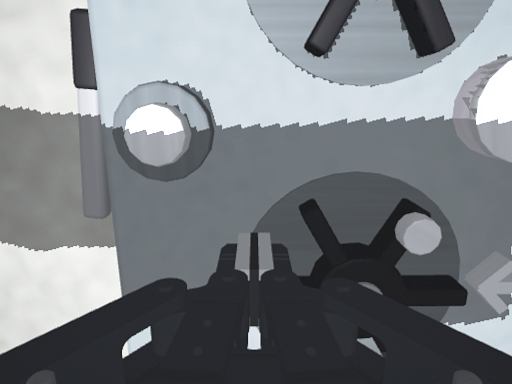

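The right stud has moved to 60° (pixel (418,233)), so one more click is needed.

```bash
python3 -m crank '[[-1,[0,-0.16,0],[0,0,0]],[-1,[0,-0.17,0],[0,0,0]],[-1,[-0.16,0,0],[0,0,0]],[-1,[-0.16,0,0],[0,0,0]],[-1,[-0.16,0,0],[0,0,0]]]' 
python3 -m crank '[[-1,[0,0,0],[0,0,0]],[-1,[0,0.11,0],[0,0,0]],[-1,[0,0.11,0],[0,0,0]],[-1,[0,0.11,0],[0,0,0]],[-1,[0,0,0],[0,0,0]]]' 
python3 -m crank '[[-1,[0.06,0,0],[0,0,0]],[-1,[0.06,0,0],[0,0,0]],[-1,[0.06,0,0],[0,0,0]],[-1,[0.06,0,0],[0,0,0]],[-1,[0.06,0,0],[0,0,0]]]' 
python3 -m crank '[[-1,[0.06,0,0],[0,0,0]],[-1,[0.06,0,0],[0,0,0]],[-1,[0.06,0,0],[0,0,0]],[-1,[0,0,0],[0,0,0]],[-1,[0,0,0],[0,0,0]]]' 
python3 -m crank '[[-1,[0,-0.16,0],[0,0,0]],[-1,[0,-0.17,0],[0,0,0]],[-1,[0,0,-0.2],[0,0,0]],[-1,[0,0,-0.2],[0,0,0]],[-1,[0,0,-0.2],[0,0,0]]]' 
python3 - <<'E'
from h import *
q=[.5518,-.1271,-.2655]
o=manip.get_obs();im=manip.camera('wrist');cv2.imwrite("pics/w12.png",im)
print(o['ft_force'],boxtcp(q,o),delta(q,[-.072,0,.16],o))
see('s12')
for p in (RH,stud(-1,0),[-.072,0,.1]):print(proj('wrist',bw(q,np.array(p)),o))
E
```

```text
clock: 12.05
position: [0.4687, -0.2017, 0.1095]
ee_rot: [0.796, 0.605, 0.0, 0.0]
ft_force: [0.3, -1.1, -0.2]
grip_width: 0.0
clock: 12.55
position: [0.4957, -0.2068, 0.1092]
ee_rot: [0.795, 0.606, 0.0, 0.0]
ft_force: [-0.5, 0.6, -0.4]
grip_width: 0.001
clock: 13.05
position: [0.5007, -0.1834, 0.1095]
ee_rot: [0.796, 0.606, 0.0, 0.0]
ft_force: [0.7, -2.9, 0.0]
grip_width: 0.004
clock: 13.55
position: [0.5044, -0.1698, 0.1093]
ee_rot: [0.796, 0.606, 0.0, -0.0]
ft_force: [0.1, -1.1, -0.2]
grip_width: -0.0
clock: 14.05
position: [0.4787, -0.1632, 0.1579]
ee_rot: [0.796, 0.605, -0.0, -0.0]
ft_force: [0.2, -0.4, 0.3]
grip_width: -0.001
[ 0.1898 -0.3621  0.2948] [-0.0611 -0.054   0.1579] [ 0.6747 -0.14   -0.026 ]
[382.0713 250.9832]
[456.0774 256.9505]
[233.4342 124.9616]
```

View pics/w12.png

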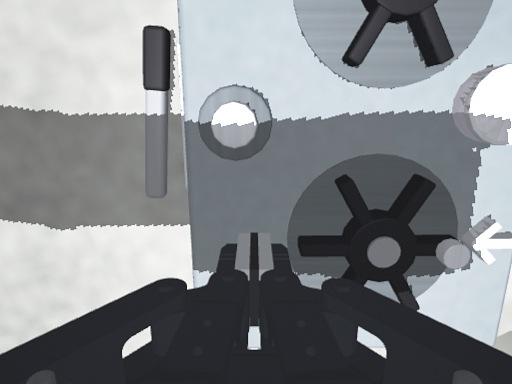

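View pics/s12.png

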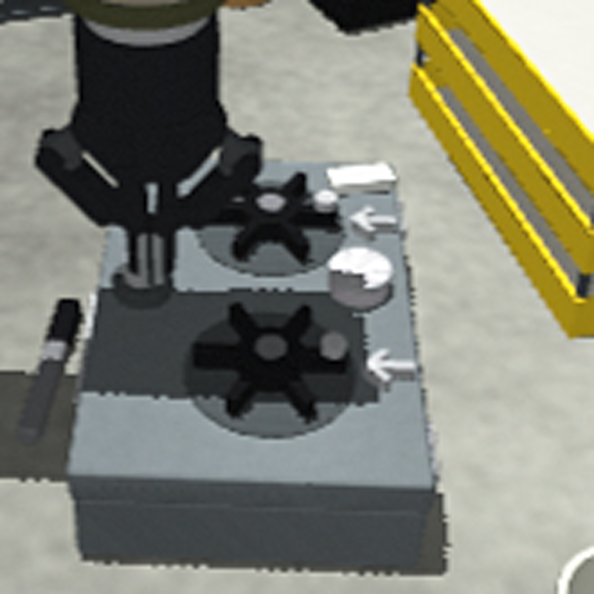

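```bash
python3 -m crank '[[-1,[0.23,-0.04,0],[0,0,0]],[-1,[0.23,-0.05,0],[0,0,0]],[-1,[0.21,-0.04,0],[0,0,0]],[-1,[0,0,0.15],[0,0,0]],[-1,[0,0,0.15],[0,0,0]]]' 
python3 -m crank '[[-1,[0,0,0.04],[0,0,0]],[-1,[0,0,0],[0,0,0]],[-1,[0,0,0],[0,0,0]],[-1,[0,0,0],[0,0,0]],[-1,[0,0,0],[0,0,0]]]' 
python3 - <<'E'
from h import *
q=[.5518,-.1271,-.2655]
o=manip.get_obs();print(o['ft_force'],boxtcp(q,o),delta(q,[-.072,0,.122],o))
see('s13')
E
```

```text
clock: 14.65
position: [0.483, -0.1089, 0.132]
ee_rot: [0.796, 0.606, -0.0, 0.0]
ft_force: [0.2, 0.0, 0.4]
grip_width: -0.002
clock: 15.15
position: [0.4835, -0.1087, 0.1305]
ee_rot: [0.796, 0.606, 0.0, 0.0]
ft_force: [-0.6, 0.1, 0.4]
grip_width: -0.0
[-0.5709  0.0666  0.3856] [-0.0708 -0.0002  0.1305] [ 0.0026 -0.0155  0.1062]
```

View pics/s13.png

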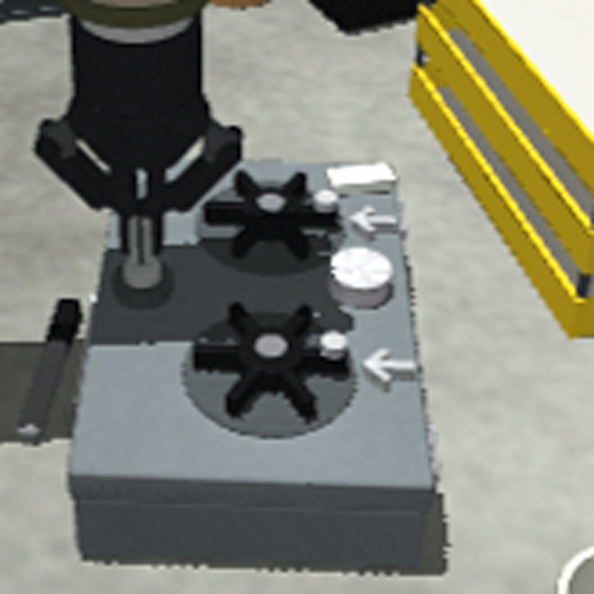

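```bash
python3 -m crank '[[-1,[0,0,0.03],[0,0,0]],[-1,[0,0,0.03],[0,0,0]],[-1,[0,0,0.03],[0,0,0]],[-1,[0,0,0.02],[0,0,0]],[-1,[0,0,0],[0,0,0]]]'; python3 -m crank '[[-1,[0,0,0.02],[0,0,0]],[-1,[0,0,0.02],[0,0,0]],[-1,[0,0,0],[0,0,0]],[-1,[0,0,0],[0,0,0]],[-1,[0,0,0],[0,0,0]]]'
```

```text
clock: 15.7
position: [0.4832, -0.1085, 0.1212]
ee_rot: [0.796, 0.606, 0.0, -0.0]
ft_force: [-0.4, -0.6, 2.2]
grip_width: 0.003
clock: 16.2
position: [0.4833, -0.1085, 0.1182]
ee_rot: [0.796, 0.606, 0.0, 0.0]
ft_force: [-1.2, 0.3, 5.2]
grip_width: 0.0
```

```bash
python3 -m crank '[[-1,[0,0,0.015],[0,0,0]],[-1,[0,0,0.01],[0,0,0]],[-1,[0,0,0],[0,0,0]],[-1,[0,0,0],[0,0,0]],[-1,[0,0,0],[0,0,0]]]'; python3 -m crank '[[-1,[0,0,0.015],[0,0,0]],[-1,[0,0,0.01],[0,0,0]],[-1,[0,0,0],[0,0,0]],[-1,[0,0,0],[0,0,0]],[-1,[0,0,0],[0,0,0]]]'
```

```text
clock: 16.7
position: [0.4834, -0.1085, 0.1177]
ee_rot: [0.796, 0.606, 0.0, 0.0]
ft_force: [-10.2, 0.8, 22.9]
grip_width: -0.003
clock: 17.2
position: [0.4836, -0.1086, 0.1174]
ee_rot: [0.796, 0.606, 0.001, 0.0]
ft_force: [-17.5, 3.0, 41.7]
grip_width: 0.003
```

```bash
python3 - <<'E'
from h import *
o=manip.get_obs();im=manip.camera('wrist');cv2.imwrite("pics/w14.png",im)
im=manip.camera('side');a=im[190:260,190:260];cv2.imwrite("pics/s14.png",cv2.resize(a,None,fx=8,fy=8,interpolation=cv2.INTER_CUBIC))
E
python3 -m crank '[[-1,[0,0,-0.025],[0,0,0]],[-1,[0,0,-0.025],[0,0,0]],[-1,[0,0,-0.02],[0,0,0]],[-1,[0,0,-0.03],[0,0,0]],[-1,[0,0,-0.03],[0,0,0]]]'; python3 -m crank '[[-1,[0,0,-0.03],[0,0,0]],[-1,[0,0,-0.15],[0,0,0]],[-1,[0,0,-0.15],[0,0,0]],[-1,[0,0,-0.15],[0,0,0]],[-1,[0,0,0],[0,0,0]]]'
python3 - <<'E'
from h import *
im=manip.camera('side');a=im[190:260,190:260];cv2.imwrite("pics/s15.png",cv2.resize(a,None,fx=8,fy=8,interpolation=cv2.INTER_CUBIC))
see('s15b')
E
```

```text
clock: 17.8
position: [0.4832, -0.1085, 0.1245]
ee_rot: [0.796, 0.606, -0.0, -0.0]
ft_force: [-0.4, -0.2, 0.1]
grip_width: -0.002
clock: 18.3
position: [0.4844, -0.1087, 0.1652]
ee_rot: [0.796, 0.606, 0.001, 0.001]
ft_force: [-0.3, -0.6, -0.4]
grip_width: 0.005
```

View pics/s14.png

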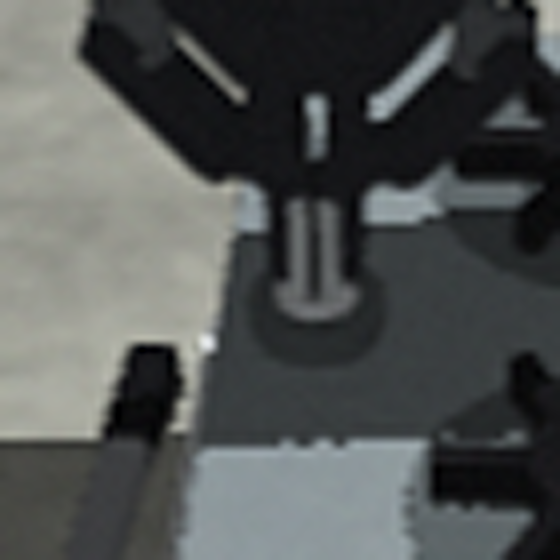

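View pics/s15.png

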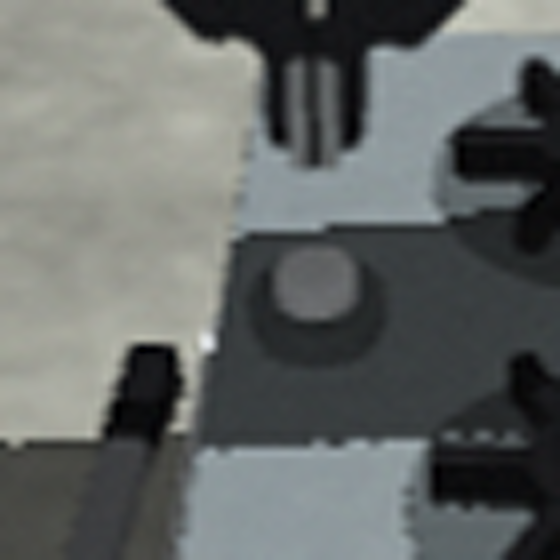

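View pics/s15b.png

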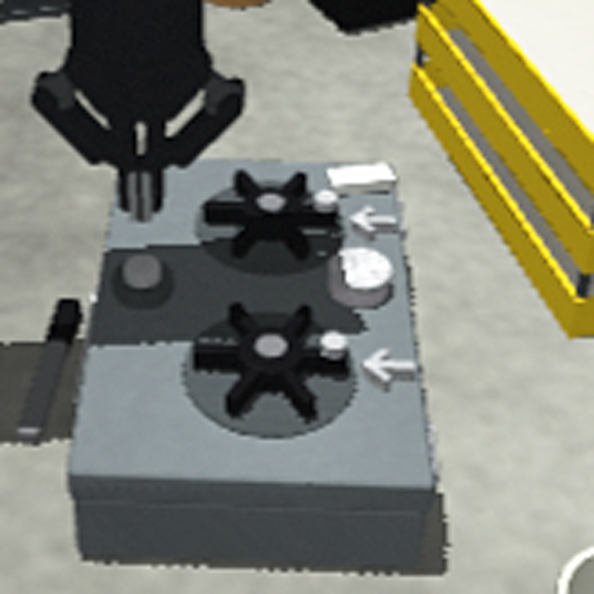

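```bash
python3 - <<'E'
from h import *
q=[.5518,-.1271,-.2655]
for z in (.08,.084,.088,.09,.092,.094,.096,.098,.1,.102,.104):
  f=lambda x,y:(proj('side',bw(q,np.array([-.072+x,y,z])))-[190,190])*8
  a=np.arange(0,6.28,.1);P=np.array([f(.012*np.cos(t),.012*np.sin(t)) for t in a]);H=np.array([f(.018*np.cos(t),.018*np.sin(t)) for t in a])
  print(z,'cap cols',P[:,0].min(),P[:,0].max(),'rows',P[:,1].min(),P[:,1].max(),'r18 cols',H[:,0].min(),H[:,0].max(),'rows',H[:,1].min(),H[:,1].max())
a=cv2.imread('pics/s15.png');b=cv2.imread('pics/s14.png')
print(a[220:380:5,316].mean(1).astype(int));print(b[220:380:5,316].mean(1).astype(int))
o=manip.get_obs();print(o['position'],(proj('side',o['position']-[0,0,.022])-[190,190])*8)
E
```

```text
0.08 cap cols 265.5347862458275 347.92500579863736 rows 295.66153535669264 350.36383549105335 r18 cols 244.91370240792435 368.48364006929364 rows 282.3873449713269 364.45506002865136
0.084 cap cols 265.1288375888357 347.75026393737403 rows 285.3190762485981 339.9238213925205 r18 cols 244.44984915881105 368.36651069935283 rows 272.0697167696237 353.9911572435026
0.088 cap cols 264.72060642017914 347.57454085707764 rows 274.91918458985833 329.42441237700973 r18 cols 243.98338728757108 368.24872391813346 rows 261.695134802374 343.46735705597484
0.09 cap cols 264.5156288696696 347.4863087734475 rows 269.6975518487518 324.1522761557744 r18 cols 243.7491712322253 368.1895822662475 rows 256.48633858396374 338.18283448834904
0.092 cap cols 264.31007343490137 347.3978282697947 rows 264.46138065677883 318.8651001377689 r18 cols 243.51429472656378 368.130274175287 rows 251.26312618343104 332.88314369341106
0.094 cap cols 264.1039376686185 347.3090982954898 rows 259.2106102107689 313.56281987513853 r18 cols 243.2787549731022 368.0707989416619 rows 246.02543766918257 327.5682192709901
0.096 cap c
[... 503 characters left out ...]
91112441185 311.53138457303066
0.102 cap cols 263.27354185684453 346.9516624706148 rows 238.06030788941712 292.2013544593142 r18 cols 242.3299069754603 367.83121236911256 rows 224.92871215136324 306.1548640677479
0.104 cap cols 263.0644672363851 346.8616691744746 rows 232.73561715862093 286.8225732564879 r18 cols 242.09100846304227 367.77089072832155 rows 219.61773237019838 300.7627772317237
[153 160 119  58  51  73  90  97  94  96  97  96  97 100 102 105 107 109
 108 103  66  35  36  39  43  44  44  42  42  47  56  61]
[ 54  55  48  39  36  38  39  37  35  36  38  38  38  40  43  53  70  95
 112 108  68  34  37  40  43  43  43  44  42  47  57  62]
[ 0.4834 -0.1086  0.1633] [306.19  156.994]
```

View pics/w14.png

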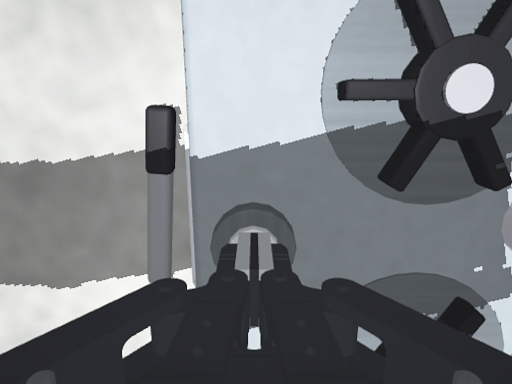

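```bash
python3 -m crank '[[-1,[0,0,-0.3],[0,0,0]],[-1,[0,0,-0.3],[0,0,0]],[-1,[0,-0.2,-0.3],[0,0,0]],[-1,[0,0,0],[0,0,0]],[-1,[0,0,0],[0,0,0]]]'
python3 - <<'E'
from h import *
im=manip.camera('side');cv2.imwrite('pics/side16.png',im)
a=im[180:315,190:325];cv2.imwrite("pics/s16c.png",cv2.resize(a,None,fx=4.4,fy=4.4,interpolation=cv2.INTER_CUBIC))
cv2.imwrite('pics/scene16.png',manip.camera('scene'))
g0=cv2.cvtColor(cv2.imread('pics/side0.png'),6).astype(np.float32);g1=cv2.cvtColor(im,6).astype(np.float32)
for n,(r,c,h,w) in dict(boxfront=(270,205,42,112),rhub=(236,252,22,26),rarrow=(243,288,18,20),tin=(213,277,26,26),mug=(295,330,75,80)).items():
    t=g0[r:r+h,c:c+w]; S=g1[r-4:r+h+4,c-4:c+w+4]
    m=cv2.matchTemplate(S,t,cv2.TM_CCOEFF_NORMED);_,v,_,l=cv2.minMaxLoc(m)
    e=[0,0]
    x,y=l
    if 0<x<8 and 0<y<8:
        e=[(m[y,x-1]-m[y,x+1])/(2*(m[y,x-1]+m[y,x+1]-2*m[y,x])),(m[y-1,x]-m[y+1,x])/(2*(m[y-1,x]+m[y+1,x]-2*m[y,x]))]
    print(n,round(v,3),x-4+e[0],y-4+e[1])
E
```

```text
clock: 18.9
position: [0.4677, -0.1042, 0.2347]
ee_rot: [0.796, 0.606, 0.0, 0.0]
ft_force: [0.6, 0.0, -0.2]
grip_width: 0.001
boxfront 0.995 0.0014686597 0.031393956
rhub 0.828 -0.025010174 -0.07667576
rarrow 0.997 -0.017766403 0.0022082496
tin 0.781 0.3372557 -0.07237279
mug 1.0 0.0037123282 -0.0067707095
```

View pics/s16c.png

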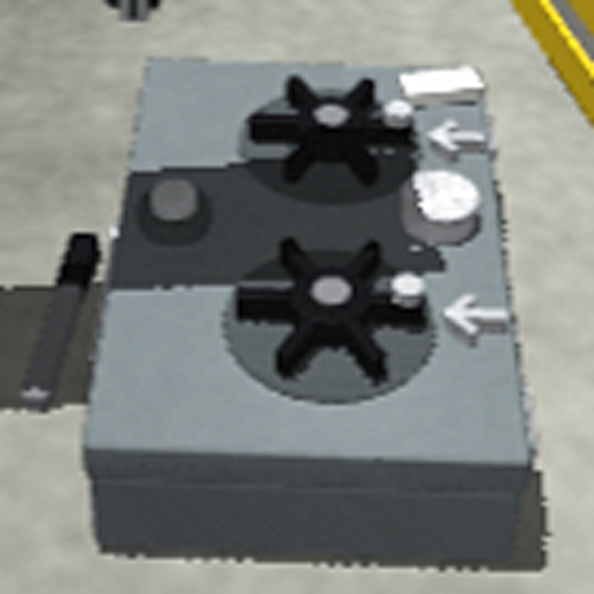

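View pics/side16.png

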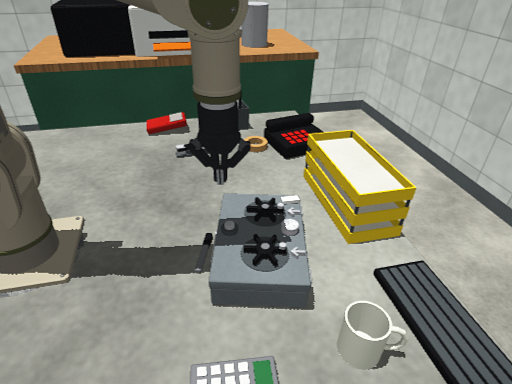

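```bash
python3 -c "
from workcell import manip
o=manip.get_obs();print(o['clock'],o['ft_force']);print(manip.hand_in())"
```

```text
19.0 [ 0.39812189  0.7938052  -0.56630883]
the job is handed in; nothing more can be done
None
```

I handed the job in at 19.0 s with both studs at their arrows and the release button pressed and back up. With the jaws shut, I pushed the left wheel three clicks and the right wheel two, one stroke per click. I then pressed the button and moved the arm clear.

**Last pictures:**
- **Wheels:** Both studs stand at their arrows, and neither wheel was clicked past.
- **Button:** It is up again.
- **Box:** It sits within about 0.05 px of its first picture.
- **Bystanders:** The mug matched its first picture exactly. The eraser and marker, checked only by eye, look unmoved. The tin's match was weaker (0.78, offset 0.3 px) because its shading had changed, but it looks in place. I did not check the stapler, tape roll or calculator closely.

**Not certain:**
- **Full press:** I judged the button fully down from the force. It read about 5 N near the end of the travel, then rose to 42 N with only about 0.8 mm more movement. No direct reading of the button's travel was available.
- **Press force:** The fingertip pressed harder than it needed to, and about 17 N of it was sideways, but the box did not shift.
- **Wheel angles:** I judged these only from the pictures.

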